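# Tick off the bread order on the tray plungers

### The job

Tick off the bread for the van: with the fingertips, gently press all the way down the black plunger in front of the tray with the round loaf, then the one at the tin loaf, then the one at the long slim loaf. Leave the plunger of the empty tray up, and do not lift or shift the bread or anything else on the bench.

Things in the scene. Friction and masses are not known exactly. Their poses are not given: they have to be found in the camera images.
- tray_round: Fixed station holding the round loaf: a blue open bread tray 180 x 130 mm, rim 57 mm above the bench, with a tick post before its end nearest the robot. All four stations look alike apart from the bread. Origin on the bench; own x runs from the post to the tray (tray centre at x = +40 mm, post axis at x = -95 mm, y = 0), z up.
- tick_round_cap (a point): Centre of the top face of the black rubber plunger cap (30 mm across, 7 mm thick, flat) on the post of the tray with the round loaf. 86 mm above the bench when up, 71 mm when fully down; it moves with the plunger. The rubber gives about 0.4 mm per newton, up to 9 mm, and springs back. The post under it is 38 mm across and 55 mm high.
- tick_round (a joint): How far the plunger at the tray with the round loaf is pushed down, in m: 0 up, 0.015 fully down on its stop (counts as ticked from 0.009). It resists with about 3 N, has no spring and stays where it is pushed.
- tray_tin: Fixed station holding the square-sided tin loaf: a blue open bread tray 180 x 130 mm, rim 57 mm above the bench, with a tick post before its end nearest the robot. All four stations look alike apart from the bread. Origin on the bench; own x runs from the post to the tray (tray centre at x = +40 mm, post axis at x = -95 mm, y = 0), z up.
- tick_tin_cap (a point): Centre of the top face of the black rubber plunger cap (30 mm across, 7 mm thick, flat) on the post of the tray with the square-sided tin loaf. 86 mm above the bench when up, 71 mm when fully down; it moves with the plunger. The rubber gives about 0.4 mm per newton, up to 9 mm, and springs back. The post under it is 38 mm across and 55 mm high.
- tick_tin (a joint): How far the plunger at the tray with the square-sided tin loaf is pushed down, in m: 0 up, 0.015 fully down on its stop (counts as ticked from 0.009). It resists with about 3 N, has no spring and stays where it is pushed.
- tray_long: Fixed station holding the long slim loaf: a blue open bread tray 180 x 130 mm, rim 57 mm above the bench, with a tick post before its end nearest the robot. All four stations look alike apart from the bread. Origin on the bench; own x runs from the post to the tray (tray centre at x = +40 mm, post axis at x = -95 mm, y = 0), z up.
- tick_long_cap (a point): Centre of the top face of the black rubber plunger cap (30 mm across, 7 mm thick, flat) on the post of the tray with the long slim loaf. 86 mm above the bench when up, 71 mm when fully down; it moves with the plunger. The rubber gives about 0.4 mm per newton, up to 9 mm, and springs back. The post under it is 38 mm across and 55 mm high.
- tick_long (a joint): How far the plunger at the tray with the long slim loaf is pushed down, in m: 0 up, 0.015 fully down on its stop (counts as ticked from 0.009). It resists with about 3 N, has no spring and stays where it is pushed.
- tray_empty: Fixed station holding no bread (the empty tray): a blue open bread tray 180 x 130 mm, rim 57 mm above the bench, with a tick post before its end nearest the robot. All four stations look alike apart from the bread. Origin on the bench; own x runs from the post to the tray (tray centre at x = +40 mm, post axis at x = -95 mm, y = 0), z up.
- tick_empty_cap (a point): Centre of the top face of the black rubber plunger cap (30 mm across, 7 mm thick, flat) on the post of the tray with no bread (the empty tray). 86 mm above the bench when up, 71 mm when fully down; it moves with the plunger. The rubber gives about 0.4 mm per newton, up to 9 mm, and springs back. The post under it is 38 mm across and 55 mm high.
- tick_empty (a joint): How far the plunger at the tray with no bread (the empty tray) is pushed down, in m: 0 up, 0.015 fully down on its stop (counts as ticked from 0.009). It resists with about 3 N, has no spring and stays where it is pushed.
- loaf_round_center (a point): Middle (34 mm above its underside) of the loose round loaf, 108 mm across and 68 mm high, domed, lying in its tray.
- loaf_tin_center (a point): Middle (44 mm above its underside) of the loose tin loaf, a block 156 x 92 x 88 mm with a fuller top, lying lengthwise in its tray.
- loaf_long_center (a point): Middle (27 mm above its underside) of the loose long slim loaf, 160 mm long, 54 mm thick, pointed ends, lying lengthwise in its tray.
- jar: Loose glass jar with steel lid, 60 mm across, 85 mm high, standing between the posts. Origin under its centre.
- tape: Loose roll of tape lying flat, 64 mm across, 24 mm high, between the posts. Origin under its centre.
- shaker: Loose aluminium flour shaker, 54 mm across, 90 mm high, standing between the posts. Origin under its centre.
- mug: Loose white mug, 80 mm across, 90 mm high, at the right side of the bench. Origin under its centre.
- scraper: Loose steel dough scraper lying flat, about 95 x 130 mm, 20 mm high, on the robot side of the stations. Origin on the bench under the blade.
- brush: Loose flour brush lying flat on the robot side of the stations, under 40 mm high. Origin on the bench.

How it is judged:
On the way, in this order (a step that is already met when the one before it is completed fails the run):
1. the round loaf's plunger is down, the other three still up (value of joint tick_round above 0.009 m and value of joint each of tick_tin, tick_long, tick_empty below 0.004 m), for 0.1 s.
2. then the tin loaf's plunger is down too, the long loaf's and the empty tray's still up (value of joint each of tick_round, tick_tin above 0.009 m and value of joint each of tick_long, tick_empty below 0.004 m), for 0.1 s.
3. then the long loaf's plunger is down too, the empty tray's still up (value of joint each of tick_round, tick_tin, tick_long above 0.009 m and value of joint tick_empty below 0.004 m), for 0.1 s.
At the end, for the whole second after the job is handed in: The plungers of the round, tin and long loaf are each pushed down more than 9 of their 15 mm, the empty tray's plunger less than 4 mm, and every loaf and loose thing is within 20 mm of where it started (all of step 3 and distance of each of loaf_round_center, loaf_tin_center, loaf_long_center, jar, tape, shaker, mug, scraper, brush from where it was at the start of the episode below 0.02 m); the robot touches nothing.
It fails at once if the empty tray's plunger is pressed (4 mm or more) (value of joint tick_empty above 0.004 m).
It fails at once if a plunger is pressed before its turn (tin before round is down, or long before tin is down) ((value of joint tick_tin above 0.004 m and value of joint tick_round below 0.009 m) or (value of joint tick_long above 0.004 m and value of joint tick_tin below 0.009 m)).
It fails at once if a station or its plunger is pushed hard (over 20 N) (contact force between the fingers and tray_round above 20 N or contact force between the fingers and tray_tin above 20 N or contact force between the fingers and tray_long above 20 N or contact force between the fingers and tray_empty above 20 N).
It fails at once if the arm or the gripper's body, not the fingers, pushes on a station or plunger (over 3 N) (contact force between the arm and tray_round above 3 N or contact force between the arm and tray_tin above 3 N or contact force between the arm and tray_long above 3 N or contact force between the arm and tray_empty above 3 N).
It fails at once if a loaf or another loose thing is lifted or shifted by 20 mm or more (distance of any of loaf_round_center, loaf_tin_center, loaf_long_center, jar, tape, shaker, mug, scraper, brush from where it was at the start of the episode above 0.02 m).
It also fails if it takes over 48 s, if anything falls off the work surface, if the arm or the gripper's body presses on something with over 40 N, if the wrist force passes 120 N, or if a joint passes its speed limit or range.

### The arm

A 6-joint arm with a two-finger parallel gripper is mounted at the origin on the work surface. World frame = base frame: x ahead of the robot, y to its left, z up, the work surface at z = 0. Lengths are in m, angles in rad, forces in N, time in s.
With the tool pointing down it reaches from about 0.35 to 0.775 m from the base axis. Payload 7.3 kg.
Tool frame: the origin (TCP) lies between the finger pads; the fingertips stand 8 mm ahead of it and the grasp point (between the pads) lies 11 mm behind it (robot.nose_length is the distance from the TCP to the fingertips, in m); z points along the fingers, y is the line along which they close (so a half turn about z gives the same grasp; the last joint's range is limited). The gripper opens to 92 mm and grips with 3 to 60 N. Pads are 19 mm wide; open, the fingers measure 130 mm over their backs; the gripper's body (75 mm by 190 mm) begins 47 mm behind the grasp point.
Start: joints at [0.967, 0.342, 1.524, -0, 1.275, -0.146], TCP at [0.232, 0.471, 0.235] pointing down, gripper open.
Joint ranges: [-2.53, 2.53], [-0.77, 2.02], [0.04, 2.7], [-1, 4.14], [0.28, 2.66], [-3.11, 3.11]. Speed limits (rad/s): [2.57, 2.57, 3.14, 3.14, 3.14, 3.14].

### API

Orientations are given as [roll, pitch, yaw] about the fixed x, y, z axes, in that order (R = Rz(yaw) Ry(pitch) Rx(roll)).
In Python, from cell import robot gives the robot as it stands. The module is installed in compiled form; this text tells all that it offers.
- The arm moves only by the shell command python3 -m jog 'ROWS' [FORCE]. ROWS is JSON, a list that holds one entry, the list of rows, each a list of 5 numbers: the gripper's target within -1 to 1 (fully open at 1, half-way at 0, shut at -1), then the shift along the tool's x, y, z in m, then the turn about the tool's z in rad. A call has 1 to 5 rows; each row is the pose to reach, as a shift and turn from the pose commanded when the call began, along the tool's axes at that moment; what a row does not reach only later rows make up. A row lasts 1/12 s, in which the tool goes at most 41.7 mm and 7.16 degrees, less where a joint would pass 70% of its speed; a pose out of reach is approached as far as the arm can. A call with a gripper value outside its range is refused whole. The fingers move at their own pace and stop on an object; FORCE is the grip in N (left out, the last holds). Time passes only in rows, so rows that repeat a pose let the fingers close. It gives the time, the measured TCP pose, the force, the opening and the grip force at its end, in the units of the state.
- robot.observe(): the state, without advancing time (a new reading comes with each control period).
- robot.read_camera(name): name is "scene" or "side" or "wrist"; returns the picture (480x640x3 uint8, red, green, blue); there is no depth.
- robot.camera_model(name): a dict with "camera_matrix" (3x3 intrinsics, pixels), "position" and "attitude" of the camera in the world; the wrist camera has in their place "mount" (4x4, takes a point from camera to tool coordinates, whose origin is the TCP and whose axes are the flange's). Camera axes: x right, y down, z forward; pixel columns grow to the right and rows downward; lengths in m; the calibration is good to about 2 mm. A picture is of the moment at which its call begins: read the wrist's pose just before it. camera_model takes no time and is no camera call.
- robot.hand_in(): hands the job in; it is judged then, once.
The state is a dict: "time": time; "qpos": joint angles; "qvel": joint speeds; "joint_efforts": joint torques, N m; "tool_pos": TCP position; "tool_rot": TCP orientation; "contact_force": force on the tool from outside, world axes, zero at the start; "torque": the same for the moment, N m; "opening": finger opening in m; "grip_force": force on a finger pad.
Only numpy, scipy, OpenCV 4.12 (cv2) and the standard library are available. Lean on these libraries where they do the work, as an engineer would, in place of code of your own. Each camera call takes 0.05 s, during which the arm holds its last target. There are 200 camera calls.

## Working session

There is one attempt and no reset: what is moved stays moved. The work goes in short steps, Python scripts to look and compute and a shell command to move; the robot and the scene stay as the last step left them, time stands still between calls to the robot, and variables do not carry over. Pictures are saved under pics/ and viewed, at most 10 in all, crops included, and the job is handed in when it is done.

```bash
mkdir -p pics; python3 - <<'E'
from cell import robot
import cv2,numpy as np
for n in ["scene","side"]:
    im=robot.read_camera(n); cv2.imwrite(f"pics/{n}0.png",im[:,:,::-1]); print(n,robot.camera_model(n))
s=robot.observe(); print(s); print(robot.camera_model("wrist"),robot.nose_length)
E
```

```text
scene {'camera_matrix': array([[491.37079149,   0.        , 312.42105328],
       [  0.        , 491.37079149, 238.45270113],
       [  0.        ,   0.        ,   1.        ]]), 'position': array([1.24392184, 0.63702664, 0.87003999]), 'attitude': array([-2.22140462, -0.00803189,  2.30812518])}
side {'camera_matrix': array([[447.99254004,   0.        , 322.94854097],
       [  0.        , 447.99254004, 230.27739612],
       [  0.        ,   0.        ,   1.        ]]), 'position': array([ 0.15712039, -0.75922284,  0.85548607]), 'attitude': array([-2.34341949,  0.00480519, -0.43534079])}
{'time': 0.1, 'qpos': array([ 9.66999438e-01,  3.42636629e-01,  1.52492287e+00,  1.41079932e-05,
        1.27541996e+00, -1.46022184e-01]), 'qvel': array([ 0.00050088, -0.00148183, -0.00155904,  0.00162626, -0.00045154,
        0.00070094]), 'joint_efforts': array([ 2.42436530e-03, -4.32002056e+01, -2.44695908e+01,  7.20434426e-02,
        5.24982519e-02, -2.46977896e-05]), 'tool_pos': array([0.23180609, 0.47065304, 0.2341225 ]), 'tool_rot': array([-3.14022258e+00, -2.15132195e-04,  2.68381369e+00]), 'contact_force': array([ 0.48223739, -0.09942498, -0.02133382]), 'torque': array([0.01998656, 0.00040639, 0.01230404]), 'grip_force': 0.0, 'opening': 0.09185813624467444}
{'camera_matrix': array([[343.34359449,   0.        , 318.28737358],
       [  0.        , 343.34359449, 243.7409586 ],
       [  0.        ,   0.        ,   1.        ]]), 'mount': array([[-4.45023005e-04, -9.57651172e-01, -2.87930609e-01,
         7.65837158e-02],
       [ 9.99999734e-01, -5.92403076e-04,  4.24729464e-04,
         5.99945719e-04],
       [-5.77313647e-04, -2.87930343e-01,  9.57651181e-01,
        -1.49594037e-01],
       [ 0.00000000e+00,  0.00000000e+00,  0.00000000e+00,
         1.00000000e+00]])} 0.008
```

View pics/scene0.png

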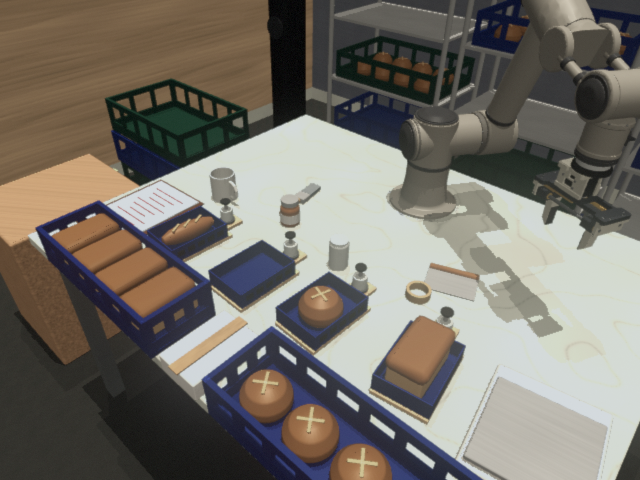

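View pics/side0.png

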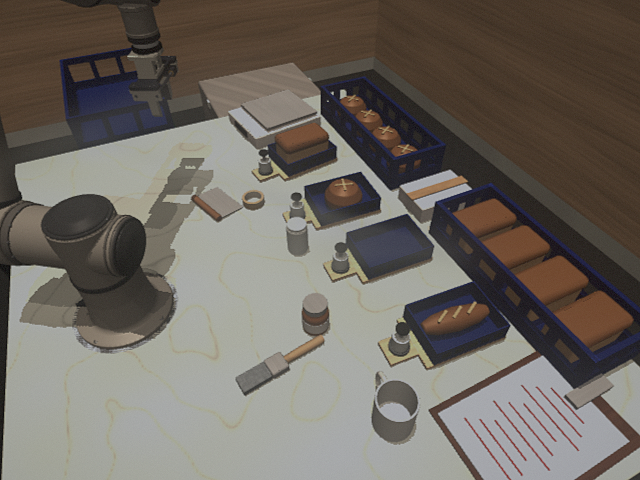

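The scene view shows the four posts with black caps near (227,203) long, (291,236) empty, (361,267) round and (447,313) tin. In the side view they are near (402,327), (341,247), (296,198) and (264,153). Next I'll measure the cap centres.

```bash
cat > h.py <<'E'
import numpy as np,cv2
from cell import robot
from scipy.spatial.transform import Rotation as Ro
def cam(n,st=None):
    m=robot.camera_model(n)
    if n!="wrist": return m["camera_matrix"],Ro.from_euler("xyz",m["attitude"]).as_matrix(),np.array(m["position"])
    T=Ro.from_euler("xyz",st["tool_rot"]).as_matrix(); M=m["mount"]
    return m["camera_matrix"],T@M[:3,:3],T@M[:3,3]+st["tool_pos"]
def ray(c,uv):
    K,R,p=c; d=R@np.linalg.solve(K,[uv[0],uv[1],1.]); return p,d/np.linalg.norm(d)
def onz(c,uv,z):
    p,d=ray(c,uv); return p+d*(z-p[2])/d[2]
def tri(c1,a,c2,b):
    (p,d),(q,e)=ray(c1,a),ray(c2,b)
    s=np.linalg.lstsq(np.c_[d,-e],q-p,rcond=None)[0]
    x,y=p+s[0]*d,q+s[1]*e; return (x+y)/2,np.linalg.norm(x-y)
def blob(im,uv,r=14,th=60):
    u,v=uv; w=im[v-r:v+r+1,u-r:u+r+1].max(2)<th
    n,l,s,c=cv2.connectedComponentsWithStats(w.astype(np.uint8))
    k=min(range(1,n),key=lambda i:np.hypot(*(c[i]-r))-0.05*s[i,4]) ; return c[k]+[u-r,v-r],s[k]
E
python3 - <<'E'
from h import *
P={"long":((227,203),(402,327)),"empty":((291,235),(341,247)),"round":((361,267),(296,198)),"tin":((447,313),(264,153))}
S=cv2.imread("pics/scene0.png");D=cv2.imread("pics/side0.png")
a,b=cam("scene"),cam("side")
for k,(u,v) in P.items():
    c1,s1=blob(S,u);c2,s2=blob(D,v)
    print(k,c1.round(1),s1,c2.round(1),s2,onz(a,c1,.0825).round(4),onz(b,c2,.0825).round(4),tri(a,c1,b,c2))
o=np.hstack([cv2.resize(S[y-25:y+25,x-25:x+25],(200,200),interpolation=0) for (x,y),_ in P.values()])
o2=np.hstack([cv2.resize(D[y-25:y+25,x-25:x+25],(200,200),interpolation=0) for _,(x,y) in P.values()])
cv2.imwrite("pics/caps.png",np.vstack([o,o2]))
E
```

```text
Traceback (most recent call last):
  File "h.py", line 20, in blob
    k=min(range(1,n),key=lambda i:np.hypot(*(c[i]-r))-0.05*s[i,4]) ; return c[k]+[u-r,v-r],s[k]
ValueError: min() iterable argument is empty
```

```bash
python3 - <<'E'
from h import *
P={"long":((227,203),(402,327)),"empty":((291,235),(341,247)),"round":((361,267),(296,198)),"tin":((447,313),(264,153))}
S=cv2.imread("pics/scene0.png");D=cv2.imread("pics/side0.png")
o=np.hstack([cv2.resize(S[y-25:y+25,x-25:x+25],(200,200),interpolation=0) for (x,y),_ in P.values()])
o2=np.hstack([cv2.resize(D[y-25:y+25,x-25:x+25],(200,200),interpolation=0) for _,(x,y) in P.values()])
cv2.imwrite("pics/caps.png",np.vstack([o,o2]))
a,b=cam("scene"),cam("side")
for k,(u,v) in P.items():
  for th in(75,95):
    try:
        c1,s1=blob(S,u,th=th);c2,s2=blob(D,v,th=th)
        print(k,th,c1.round(1),s1[2:],c2.round(1),s2[2:],onz(a,c1,.0825).round(4),onz(b,c2,.0825).round(4),*tri(a,c1,b,c2))
    except ValueError: print(k,th,"none")
E
```

```text
long 75 [224.7 201.3] [ 9  6 39] [406.8 325.4] [ 21  25 332] [ 0.5154 -0.3633  0.0825] [ 0.5253 -0.3617  0.0825] [ 0.52097679 -0.3614105   0.08582996] 0.006816875971923362
long 95 [224.8 201. ] [10  8 53] [407.1 324.9] [ 22  25 386] [ 0.5141 -0.3643  0.0825] [ 0.5266 -0.361   0.0825] [ 0.52124351 -0.3610816   0.0871281 ] 0.007708725146997586
empty 75 none
empty 95 [289.9 234.7] [ 9  7 51] [347.3 245. ] [ 21  27 304] [ 0.5024 -0.1093  0.0825] [ 0.5195 -0.1091  0.0825] [ 0.51273369 -0.1080372   0.08705792] 0.013120233831264561
round 75 none
round 95 [360.5 267.3] [10  8 61] [296.  197.5] [11 12 84] [0.4801 0.1115 0.0825] [0.476  0.1058 0.0825] [0.47724364 0.10940195 0.07940743] 0.0002308506009665644
tin 75 [447. 316.] [1 1 1] [271.1 152.4] [ 20  25 236] [0.4809 0.3523 0.0825] [0.4887 0.3326 0.0825] [0.48642123 0.34783839 0.07864932] 0.01614533963289144
tin 95 [446.7 312.2] [12 10 93] [271.2 151.8] [ 20  28 299] [0.4711 0.3458 0.0825] [0.4899 0.3352 0.0825] [0.48432147 0.34321692 0.08489862] 0.01876947266338655
```

View pics/caps.png

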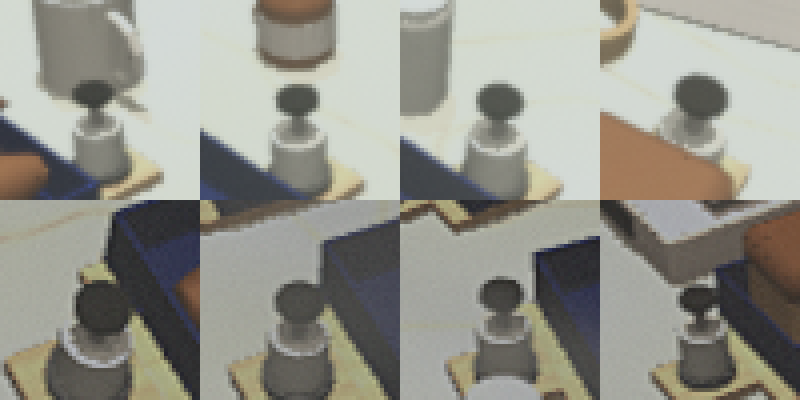

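The crops show each cap as a clean black ellipse: scene about (225,201), (290,235), (361,267), (447,312); side about (402,329), (341,248), (296,198), (264,153). The side mask was leaking into the blue trays, so I'll add a low-saturation condition.

```bash
cat >> h.py <<'E'
def cap(im,uv,r=10,th=95):
    u,v=uv; w=im[v-r:v+r+1,u-r:u+r+1].astype(int)
    m=((w.max(2)<th)&(np.ptp(w,axis=2)<22)).astype(np.uint8)
    n,l,s,c=cv2.connectedComponentsWithStats(m,connectivity=4)
    k=1+np.argmax(s[1:,4]); return c[k]+[u-r,v-r],s[k,2:]
E
python3 - <<'E'
from h import *
P={"long":((225,201),(402,328)),"empty":((290,235),(341,248)),"round":((361,267),(296,198)),"tin":((447,312),(264,153))}
S=cv2.imread("pics/scene0.png");D=cv2.imread("pics/side0.png")
a,b=cam("scene"),cam("side")
for k,(u,v) in P.items():
        c1,s1=cap(S,u);c2,s2=cap(D,v)
        print(k,c1.round(1),s1,c2.round(1),s2,onz(a,c1,.0825).round(4),onz(b,c2,.0825).round(4),*tri(a,c1,b,c2))
E
```

```text
long [224.8 201. ] [10  8 53] [404.3 327.2] [ 17  20 243] [ 0.5141 -0.3643  0.0825] [ 0.5185 -0.3632  0.0825] [ 0.51663132 -0.36318427  0.08411241] 0.0027185761985560335
empty [289.9 234.7] [ 9  7 51] [343.6 246.5] [ 17  19 181] [ 0.5024 -0.1093  0.0825] [ 0.5094 -0.1097  0.0825] [ 0.50661486 -0.10898004  0.08418492] 0.0056416496589052085
round [360.5 267.3] [10  8 61] [296.  197.5] [11 12 84] [0.4801 0.1115 0.0825] [0.476  0.1058 0.0825] [0.47724364 0.10940195 0.07940743] 0.0002308506009665644
tin [446.7 312.2] [12 10 93] [268.2 152.4] [ 16  20 182] [0.4711 0.3458 0.0825] [0.4807 0.3363 0.0825] [0.47782634 0.34361579 0.08238928] 0.011755678770028375
```

Scene rays at cap height give consistent points: round (0.479,0.110), tin (0.473,0.345), long (0.515,-0.364) and empty (0.503,-0.109). The spacing, reach and heights all fit. I'll move above the round post with the fingers shut and check from close by.

```bash
python3 -m jog '[[[-1,-0.02,-0.011,0,0],[-1,-0.055,-0.031,0,0],[-1,-0.09,-0.051,0,0],[-1,-0.125,-0.07,0,0],[-1,-0.16,-0.09,0,0]]]'
python3 -m jog '[[[-1,-0.035,-0.02,0,0],[-1,-0.07,-0.04,0,0],[-1,-0.105,-0.06,0,0],[-1,-0.14,-0.08,0,0],[-1,-0.165,-0.095,0,0]]]'
python3 -m jog '[[[-1,-0.03,-0.018,0,0],[-1,-0.05,-0.025,0,0],[-1,-0.056,-0.029,0,0],[-1,-0.056,-0.029,0,0],[-1,-0.056,-0.029,0,0]]]'
python3 - <<'E'
from h import *
st=robot.observe(); im=robot.read_camera("wrist")[:,:,::-1]; cv2.imwrite("pics/w1.png",im)
print(st["time"],st["tool_pos"],st["tool_rot"],st["contact_force"],st["opening"])
E
```

```text
time: 0.52
tool_pos: [0.3362, 0.318, 0.2344]
tool_rot: [-3.141, -0.0, 2.685]
contact_force: [1.3, -0.2, 0.3]
opening: 0.0633
grip_force: 0.0
time: 0.93
tool_pos: [0.443, 0.1586, 0.2345]
tool_rot: [-3.141, 0.0, 2.682]
contact_force: [0.9, 0.9, 0.5]
opening: 0.03
grip_force: 0.0
time: 1.35
tool_pos: [0.4786, 0.111, 0.2343]
tool_rot: [-3.141, -0.001, 2.683]
contact_force: [-0.9, 0.5, -0.4]
opening: 0.0009
grip_force: 0.0
1.35 [0.4785592  0.11095049 0.23432928] [-3.14138447e+00 -1.39268435e-03  2.68325106e+00] [-0.87054777  0.54304379 -0.36153337] 0.0008704203644731436
```

View pics/w1.png

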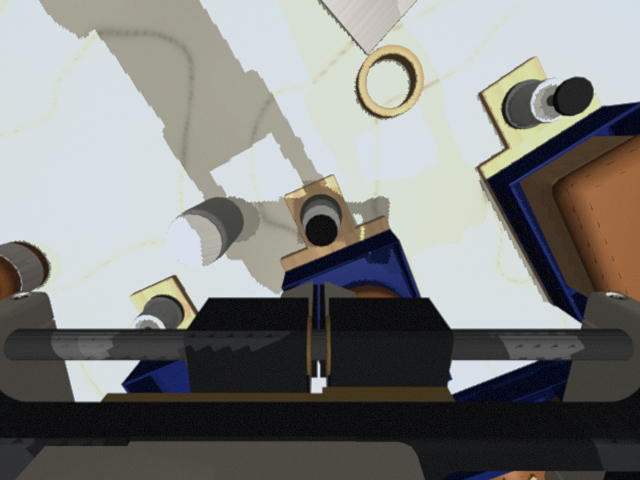

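The wrist picture shows the round cap at (321,230), the tin cap at (573,96), the shaker at (205,235) with its white top, the tape at (390,82), and the shut fingertips at about (318,290). I'll cast rays for the caps and the shaker.

```bash
python3 - <<'E'
from h import *
st=robot.observe(); im=cv2.imread("pics/w1.png"); c=cam("wrist",st)
for n,uv,r in (("round",(321,230),24),("tin",(573,96),26)):
    q,s=cap(im,uv,r,th=50); q0,s0=cap(im,uv,r,th=35); print(n,q.round(1),s,s0,onz(c,q,.086).round(4),onz(c,q0,.086).round(4))
print("shaker top",onz(c,(205,240),.09))
R=Ro.from_euler("xyz",st["tool_rot"]).as_matrix(); print(R.round(3))
K,Rc,p=c
for t in ([0,0,.008],[0,.019,.008],[.0095,0,.008]):
    w=Rc.T@(R@np.array(t)+st["tool_pos"]-p); print((K@w/w[2])[:2])
E
```

```text
round [320.9 230. ] [ 31  31 771] [ 31  31 746] [0.4797 0.1142 0.086 ] [0.4798 0.1142 0.086 ]
tin [571.4  96.3] [  46   37 1191] [ 21  34 181] [0.4692 0.3435 0.086 ] [0.467  0.3334 0.086 ]
shaker top [0.44139433 0.01789406 0.09      ]
[[-0.897  0.441 -0.001]
 [ 0.441  0.897  0.   ]
 [ 0.001 -0.    -1.   ]]
[316.98584075 299.24831813]
[354.69868736 299.22338109]
[316.9564032  281.79135301]
```

Wrist and scene agree to 3 mm: cap at about (0.4795,0.113), with the shaker 100 mm away. Descending to just above the cap.

```bash
python3 -m jog '[[[-1,0,0.002,0.03,0],[-1,0,0.002,0.065,0],[-1,0,0.002,0.1,0],[-1,0,0.002,0.12,0],[-1,0,0.002,0.128,0]]]'
python3 -m jog '[[[-1,0,0,0.003,0],[-1,0,0,0.006,0],[-1,0,0,0.009,0],[-1,0,0,0.012,0],[-1,0,0,0.014,0]]]'
```

```text
time: 1.82
tool_pos: [0.4773, 0.1137, 0.1039]
tool_rot: [-3.139, -0.005, 2.686]
contact_force: [-0.6, -0.6, -0.3]
opening: 0.0001
grip_force: 0.0
time: 2.23
tool_pos: [0.4806, 0.1125, 0.0934]
tool_rot: [3.141, 0.002, 2.684]
contact_force: [-0.9, 0.2, 0.2]
opening: 0.0004
grip_force: 0.2
```

```bash
python3 -m jog '[[[-1,0,0,0.002,0],[-1,0,0,0.004,0],[-1,0,0,0.006,0],[-1,0,0,0.008,0],[-1,0,0,0.008,0]]]'
```

```text
time: 2.65
tool_pos: [0.4804, 0.1124, 0.0846]
tool_rot: [3.141, 0.001, 2.684]
contact_force: [0.6, 1.0, 2.2]
opening: 0.0005
grip_force: 1.0
```

```bash
python3 -m jog '[[[-1,0,0,0.002,0],[-1,0,0,0.004,0],[-1,0,0,0.006,0],[-1,0,0,0.008,0],[-1,0,0,0.008,0]]]'
```

```text
time: 3.07
tool_pos: [0.4805, 0.1124, 0.0767]
tool_rot: [3.141, 0.001, 2.684]
contact_force: [0.7, 1.5, 6.0]
opening: 0.0002
grip_force: 3.0
```

6 N with the tip at 69 mm means the plunger is on its stop (about 2.4 mm of rubber squash). Rising and moving over the tin post.

```bash
python3 -m jog '[[[-1,0,0,-0.01,0],[-1,0,0,-0.04,0],[-1,0,0,-0.08,0],[-1,0,0,-0.12,0],[-1,0,0,-0.157,0]]]'
python3 -m jog '[[[-1,0.015,0.027,0,0],[-1,0.032,0.058,0,0],[-1,0.05,0.091,0,0],[-1,0.068,0.124,0,0],[-1,0.086,0.157,0,0]]]'
python3 -m jog '[[[-1,0.016,0.029,0,0],[-1,0.026,0.0465,0,0],[-1,0.026,0.0465,0,0],[-1,0.026,0.0465,0,0],[-1,0.026,0.0465,0,0]]]'
python3 - <<'E'
from h import *
st=robot.observe(); im=robot.read_camera("wrist")[:,:,::-1]; cv2.imwrite("pics/w2.png",im)
print(st["time"],st["tool_pos"],st["tool_rot"])
c=cam("wrist",st); q,s=cap(im,(321,230),24,th=50); print(q,s,onz(c,q,.086))
# round cap now: triangulate scene/side
E
```

```text
time: 3.48
tool_pos: [0.479, 0.1122, 0.2359]
tool_rot: [-3.141, -0.001, 2.684]
contact_force: [1.0, 0.8, 0.8]
opening: 0.0003
grip_force: 0.0
time: 3.9
tool_pos: [0.4713, 0.2924, 0.234]
tool_rot: [-3.14, -0.001, 2.683]
contact_force: [0.1, -0.6, 0.6]
opening: 0.0005
grip_force: 0.0
time: 4.32
tool_pos: [0.4692, 0.3435, 0.2335]
tool_rot: [-3.14, -0.001, 2.684]
contact_force: [0.2, -0.7, -0.6]
opening: 0.0001
grip_force: 0.0
4.3167 [0.46917253 0.34349717 0.23350968] [-3.13990400e+00 -5.29340666e-04  2.68373673e+00]
[321.91958495 228.81322957] [ 31  31 771] [0.46971141 0.34738945 0.086     ]
```

View pics/w2.png

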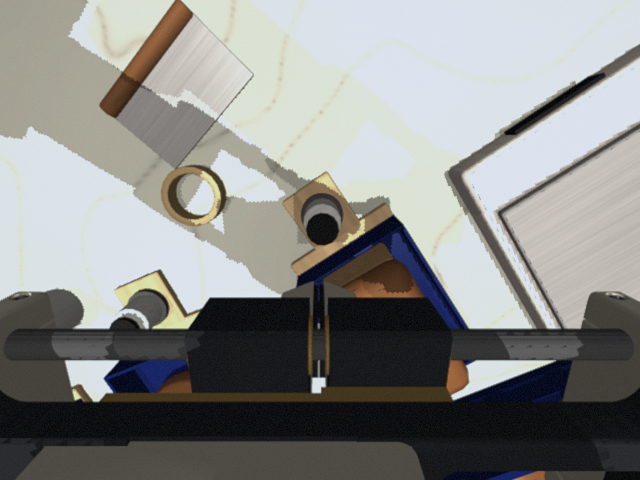

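The tin cap sits alone at (322,229), which casts to (0.4697,0.3474) against the scene's (0.471,0.346). I'll shift 3 mm in tool y, then press as before.

```bash
python3 -m jog '[[[-1,0,0.003,0.03,0],[-1,0,0.003,0.065,0],[-1,0,0.003,0.1,0],[-1,0,0.003,0.12,0],[-1,0,0.003,0.128,0]]]'
python3 -m jog '[[[-1,0,0,0.003,0],[-1,0,0,0.006,0],[-1,0,0,0.009,0],[-1,0,0,0.012,0],[-1,0,0,0.014,0]]]'
python3 -m jog '[[[-1,0,0,0.002,0],[-1,0,0,0.004,0],[-1,0,0,0.006,0],[-1,0,0,0.008,0],[-1,0,0,0.008,0]]]'
```

```text
time: 4.78
tool_pos: [0.4695, 0.3447, 0.1025]
tool_rot: [-3.136, -0.003, 2.682]
contact_force: [0.4, -0.4, 0.2]
opening: 0.0006
grip_force: 0.0
time: 5.2
tool_pos: [0.4714, 0.3474, 0.0926]
tool_rot: [3.14, 0.001, 2.684]
contact_force: [0.0, 0.1, -0.3]
opening: 0.0007
grip_force: 0.3
time: 5.62
tool_pos: [0.4712, 0.3473, 0.0836]
tool_rot: [3.141, 0.0, 2.684]
contact_force: [1.2, -0.4, 3.0]
opening: 0.0004
grip_force: 1.0
```

```bash
python3 -m jog '[[[-1,0,0,0.002,0],[-1,0,0,0.004,0],[-1,0,0,0.006,0],[-1,0,0,0.007,0],[-1,0,0,0.007,0]]]'
```

```text
time: 6.03
tool_pos: [0.4712, 0.3473, 0.0769]
tool_rot: [3.141, 0.0, 2.684]
contact_force: [2.3, 0.1, 5.7]
opening: 0.0002
grip_force: 2.8
```

The tin plunger is on its stop at 5.7 N. Rising and going over to the long loaf's post, high above everything.

```bash
python3 -m jog '[[[-1,0,0,-0.01,0],[-1,0,0,-0.04,0],[-1,0,0,-0.08,0],[-1,0,0,-0.12,0],[-1,0,0,-0.157,0]]]'
python3 -m jog '[[[-1,-0.01,-0.017,0,0],[-1,-0.025,-0.044,0,0],[-1,-0.042,-0.074,0,0],[-1,-0.06,-0.105,0,0],[-1,-0.078,-0.136,0,0]]]'
python3 -m jog '[[[-1,-0.018,-0.031,0,0],[-1,-0.036,-0.062,0,0],[-1,-0.054,-0.093,0,0],[-1,-0.072,-0.124,0,0],[-1,-0.09,-0.155,0,0]]]'
python3 -m jog '[[[-1,-0.018,-0.031,0,0],[-1,-0.036,-0.062,0,0],[-1,-0.054,-0.093,0,0],[-1,-0.072,-0.124,0,0],[-1,-0.09,-0.155,0,0]]]'
python3 -m jog '[[[-1,-0.018,-0.031,0,0],[-1,-0.036,-0.062,0,0],[-1,-0.054,-0.093,0,0],[-1,-0.072,-0.124,0,0],[-1,-0.085,-0.155,0,0]]]'
python3 -m jog '[[[-1,-0.01,-0.017,0,0],[-1,-0.01,-0.017,0,0],[-1,-0.01,-0.017,0,0],[-1,-0.01,-0.017,0,0]]]'
python3 - <<'E'
from h import *
st=robot.observe(); im=robot.read_camera("wrist")[:,:,::-1]; cv2.imwrite("pics/w3.png",im)
print(st["time"],st["tool_pos"],st["tool_rot"])
c=cam("wrist",st); q,s=cap(im,(321,230),24,th=50); print(q,s,onz(c,q,.086))
E
```

```text
time: 6.45
tool_pos: [0.47, 0.3469, 0.2359]
tool_rot: [-3.141, -0.001, 2.684]
contact_force: [1.0, 1.2, -0.5]
opening: 0.0002
grip_force: 0.0
time: 6.87
tool_pos: [0.4796, 0.1894, 0.2337]
tool_rot: [-3.141, -0.001, 2.685]
contact_force: [1.1, -0.1, 0.8]
opening: 0.0002
grip_force: 0.0
time: 7.28
tool_pos: [0.492, 0.0104, 0.2338]
tool_rot: [-3.141, -0.002, 2.684]
contact_force: [1.6, 0.3, 0.5]
opening: 0.0005
grip_force: 0.0
time: 7.7
tool_pos: [0.5043, -0.1682, 0.2338]
tool_rot: [3.141, -0.002, 2.684]
contact_force: [1.6, -0.6, 0.5]
opening: 0.0008
grip_force: 0.0
time: 8.12
tool_pos: [0.5126, -0.3449, 0.2334]
tool_rot: [3.141, -0.002, 2.684]
contact_force: [0.8, 0.2, 0.0]
opening: 0.0
grip_force: 0.0
time: 8.45
tool_pos: [0.5141, -0.3621, 0.2334]
tool_rot: [3.14, -0.002, 2.684]
contact_force: [-0.3, 0.3, -0.4]
opening: 0.0003
grip_force: 0.0
8.45 [ 0.51413073 -0.36207087  0.23344039] [ 3.14046784e+00 -1.67857809e-03  2.68408867e+00]
[318.09399478 230.87075718] [ 31  31 766] [ 0.51487567 -0.3616262   0.086     ]
```

View pics/w3.png

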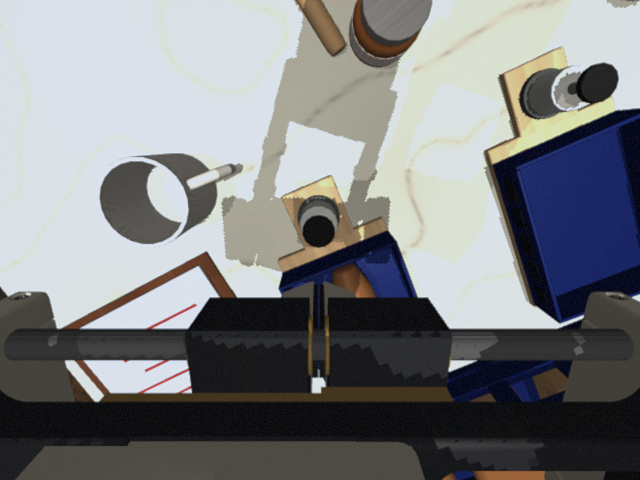

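The long loaf's cap is at (318,231), which casts to (0.515,-0.362), right below the tool; the empty tray's post is far right at (597,82) and the mug is clear. Pressing.

```bash
python3 -m jog '[[[-1,0,0,0.03,0],[-1,0,0,0.065,0],[-1,0,0,0.1,0],[-1,0,0,0.12,0],[-1,0,0,0.128,0]]]'
python3 -m jog '[[[-1,0,0,0.003,0],[-1,0,0,0.006,0],[-1,0,0,0.009,0],[-1,0,0,0.012,0],[-1,0,0,0.014,0]]]'
python3 -m jog '[[[-1,0,0,0.002,0],[-1,0,0,0.004,0],[-1,0,0,0.006,0],[-1,0,0,0.008,0],[-1,0,0,0.008,0]]]'
```

```text
time: 8.92
tool_pos: [0.5132, -0.3602, 0.1023]
tool_rot: [3.139, -0.006, 2.686]
contact_force: [-0.3, 0.2, -0.4]
opening: 0.0007
grip_force: 0.0
time: 9.33
tool_pos: [0.5149, -0.3635, 0.0926]
tool_rot: [-3.141, 0.002, 2.684]
contact_force: [0.4, -0.8, -0.0]
opening: 0.0004
grip_force: 0.0
time: 9.75
tool_pos: [0.5147, -0.3635, 0.0836]
tool_rot: [-3.142, 0.001, 2.684]
contact_force: [1.9, -0.9, 2.4]
opening: 0.0007
grip_force: 1.0
```

```bash
python3 -m jog '[[[-1,0,0,0.002,0],[-1,0,0,0.004,0],[-1,0,0,0.006,0],[-1,0,0,0.007,0],[-1,0,0,0.007,0]]]'
python3 -m jog '[[[-1,0,0,-0.01,0],[-1,0,0,-0.04,0],[-1,0,0,-0.08,0],[-1,0,0,-0.12,0],[-1,0,0,-0.16,0]]]'
python3 -m jog '[[[-1,0.08,0,-0.04,0],[-1,0.08,0,-0.04,0],[-1,0.08,0,-0.04,0],[-1,0.08,0,-0.04,0]]]'
python3 - <<'E'
from h import *
im={n:robot.read_camera(n)[:,:,::-1] for n in("scene","side")}
cv2.imwrite("pics/side1.png",im["side"]);cv2.imwrite("pics/scene1.png",im["scene"])
P={"long":((225,201),(402,328)),"empty":((290,235),(341,248)),"round":((361,267),(296,198)),"tin":((447,312),(264,153))}
f=lambda I,j:np.hstack([cv2.resize(I[p[j][1]-25:p[j][1]+25,p[j][0]-25:p[j][0]+25],(200,200),interpolation=0) for p in P.values()])
cv2.imwrite("pics/caps1.png",np.vstack([f(im["scene"],0),f(im["side"],1)]))
for n in im:
    d=(np.abs(im[n].astype(int)-cv2.imread(f"pics/{n}0.png")).max(2)>60); print(n,d.sum())
E
```

```text
time: 10.17
tool_pos: [0.5147, -0.3634, 0.0769]
tool_rot: [-3.141, 0.001, 2.684]
contact_force: [0.6, 0.1, 5.3]
opening: 0.0003
grip_force: 2.8
time: 10.58
tool_pos: [0.5135, -0.3626, 0.2382]
tool_rot: [3.141, -0.003, 2.684]
contact_force: [1.2, -0.6, 0.2]
opening: 0.0008
grip_force: 0.0
time: 10.92
tool_pos: [0.4413, -0.3273, 0.279]
tool_rot: [-3.141, 0.002, 2.683]
contact_force: [0.6, -0.2, -0.0]
opening: 0.0002
grip_force: 0.0
scene 17515
side 20829
```

View pics/caps1.png

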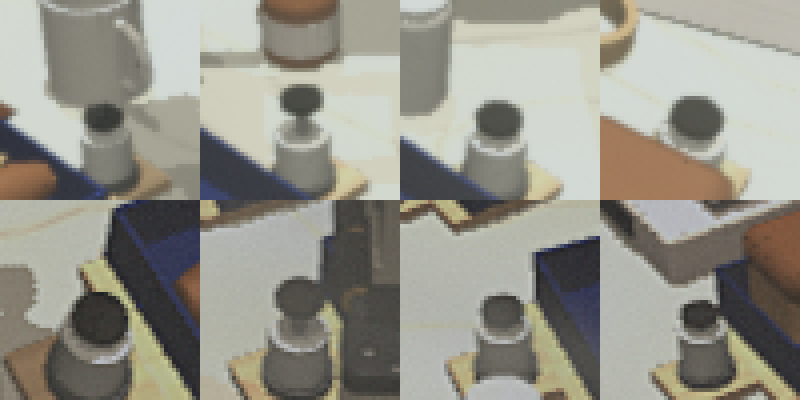

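View pics/scene1.png

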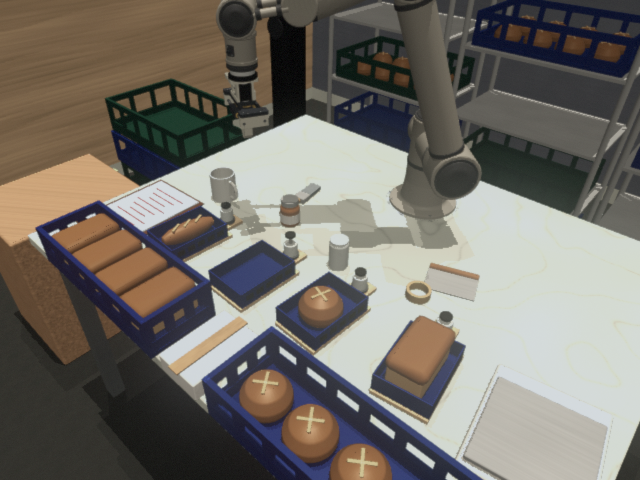

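The crops show the long, round and tin caps sitting down on their posts, with the empty one still up on its stem. In the scene view the loaves, jar, tape, shaker, mug, scraper and brush are where they were (mug (223,184), shaker (339,253), tape (418,292)), and the arm is clear. Handing in.

```bash
python3 -c "
from cell import robot
print(robot.hand_in())"
```

```text
the job is handed in; nothing more can be done
None
```

I pressed the round, tin and long loaf plungers fully down in that order, at about 6 N or less each; the empty tray's plunger is still up, the camera views show nothing shifted, and the job is handed in (no verdict was returned).

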